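# Charge the rock-salt mill and hold its bayonet lid at pulse

### The job

Tip all four lumps of rock salt from the wooden scoop into the mill's hopper so that they drop into its grinding chamber, and set the scoop back down level on the table. Then fit the bayonet lid into the mill's collar and turn it clockwise to the pulse mark (the single pip, 30 degrees round, halfway to the lock), never on as far as the lock click, and finish still gripping the lid, holding it there against its spring. Leave the other wares where they stand.

Things in the scene. Friction and masses are not known exactly. Their poses are not given: they have to be found in the camera images.
- mill: Electric rock-salt mill, fixed: round steel body with a beech sleeve, 131 mm across (wooden foot 140), 157 mm high, small catch drawer low on its -x side. The top is a funnel hopper: inside the collar a cone narrows from 94 mm wide at 143 mm height to a grinding chamber 50 mm wide, from 98 down to 59 mm. Origin: underside centre on the table, z up.
- mill_seat (a point): On the mill's axis at the height (143 mm) of the collar's ledge, which lies 47 to 57 mm from the axis; mill's axes. The seated lid's underside centre lies here. Over the ledge is a steel lip: underside at 153, top at 157 mm, inner radius 49 mm, with two entry gaps 25 mm wide at the mill's +x and -x. The collar wall under the lip has an inner radius of 57 mm.
- mill_gap (a point): Middle of the +x entry gap of the lip, 53 mm from the axis at lip-top height (157 mm). From the gaps the lid turns CLOCKWISE seen from above (stops bar the other way). Pips punched in the lip's top: a single pip 30 degrees clockwise from each gap = pulse, the mill grinds only while the lid is held there; a double pip at 60 degrees = lock click, the mill stays on.
- mill_floor (a point): On the mill's axis on the floor of the grinding chamber, 59 mm above the table.
- switch_ring (a joint): Sprung switch ring in the collar, pushed round by the lid's lugs: rad, clockwise, 0 at rest; it springs back. It picks up once the lid has turned about 0.12 rad from mid-gap: about 0.40 with the lid at the single pip, about 0.93 at the click. Spring torque 0.08 Nm at 0, 0.20 at 0.40, 0.35 at 0.93; sprung click balls add resistance from about 0.75 and let the lid past at about 0.82.
- lid: Loose bayonet lid, lying lugs down: beech plug 89 mm across, 18 mm thick, with a bar grip across its top (66 mm long along the lid's x, 22 wide, 36 high; top 54 mm above the underside). Two steel lugs at the bottom at its +x and -x, in line with the bar: 14 mm wide, 6 thick, tips 54.5 mm from the axis. Alike after a half turn. 120 to 195 g. Origin: underside centre, z up.
- lid_grip (a point): Where to grip the lid: middle of the bar grip, 40 mm above the lid's underside and 22 mm above the plug's top, lid's axes (fingers close along the lid's y, across the 22 mm width).
- scoop: Loose open-nosed beech scoop standing level, holding the four lumps: floor 90 mm long (x), 50 wide, 4 thick; splayed side walls 34 mm high at the back, 14 at the nose; back wall 36 high; nose (+x) open, no lip. 90 g. Origin: underside of the floor's centre; x to the nose, z up. Level, the lumps stay put; at 45 degrees nose down they slide out. It lies to one side of the mill, the lid to the other.
- scoop_grip (a point): Middle of the scoop's straight handle, 78 mm behind the scoop's origin and 24 mm above its underside, scoop's axes. Handle 16 mm wide (y), 18 mm high, from x = -45 to -108 mm, with a 19 mm ball on its end.
- scoop_nose (a point): Middle of the scoop's nose edge, on top of the floor: 45 mm ahead of the scoop's origin, 4 mm above its underside.
- salt0: One of four irregular pale lumps of rock salt, about 20 mm across, 11 g, in the scoop at the start. Origin: its centre.
- salt1: One of four irregular pale lumps of rock salt, about 20 mm across, 11 g, in the scoop at the start. Origin: its centre.
- salt2: One of four irregular pale lumps of rock salt, about 20 mm across, 11 g, in the scoop at the start. Origin: its centre.
- salt3: One of four irregular pale lumps of rock salt, about 20 mm across, 11 g, in the scoop at the start. Origin: its centre.
- house_a: Bystander: wooden house ornament 46 x 36 mm, 85 mm high with its gable roof, loose on the table; leave it alone. Origin: centre of its underside.
- house_b: Bystander: small wooden house ornament 38 x 32 mm, 64 mm high, loose on the table; leave it alone. Origin: centre of its underside.
- tower_a: Bystander: round wooden tower ornament, 57 mm wide, 96 mm high, with a cone roof, loose on the table; leave it alone. Origin: centre of its underside.
- tower_b: Bystander: smaller round wooden tower ornament, 50 mm wide, 78 mm high, loose on the table; leave it alone. Origin: centre of its underside.
- jar_a: Bystander: turned wooden salt jar, 58 mm wide, 85 mm high, loose on the table; leave it alone. Origin: centre of its underside.
- jar_b: Bystander: smaller turned wooden salt jar, 50 mm wide, 75 mm high, loose on the table; leave it alone. Origin: centre of its underside.
- napkin_ring: Bystander: wooden napkin ring standing on end, 48 mm wide, 30 mm high, loose on the table; leave it alone. Origin: centre of its underside.
There are look-alikes about, which are no part of the job. Leave any turquoise or yellow look-alike of the lid alone. Leave any green look-alike of the scoop alone.

How it is judged:
On the way, in this order (a step that is already met when the one before it is completed fails the run):
1. all four lumps of salt lie in the mill's grinding chamber (z of salt0 in the frame of mill between 0.055 and 0.105 m and horizontal distance between each of salt0, salt1, salt2, salt3 and mill_seat below 0.03 m and z of salt1 in the frame of mill between 0.055 and 0.105 m and z of salt2 in the frame of mill between 0.055 and 0.105 m and z of salt3 in the frame of mill between 0.055 and 0.105 m), for 0.2 s.
2. the scoop stands level on the table again, let go (height (world z) of scoop between -0.01 and 0.01 m and angle between scoop's own z axis and vertical below 0.15 rad and contact force between the fingers and scoop below 0.1 N and linear speed of scoop below 0.03 m/s), for 0.1 s.
3. the lid is seated in the collar, its lugs down on the ledge (z of lid in the frame of mill_seat between -0.003 and 0.003 m and horizontal distance between lid and mill_seat below 0.006 m and angle between lid's own z axis and vertical below 0.08 rad), for 0.1 s.
At the end, for the whole second after the job is handed in: Four lumps in the chamber (30 mm of axis, below 105 mm); scoop level on the table, at rest, untouched; lid seated (within 3 mm in height, 6 mm of axis, tilt < 0.08), turned clockwise 0.33 to 0.72 rad from the gaps, ring > 0.15 rad, still, gripped with over 3 N (all of step 1 and all of step 2 and all of step 3 and angle between the x axis of lid and the x axis of mill, either way round between 0.33 and 0.72 rad and value of joint switch_ring above 0.15 rad and angular speed of lid below 0.15 rad/s and contact force between the fingers and lid above 3 N); the arm keeps its last pose, push and grip.
It fails at once if the lid was turned on to the lock click (ring beyond 0.86 rad) (value of joint switch_ring above 0.86 rad).
It fails at once if another ware was moved by more than 30 mm or knocked over (distance of any of house_a, house_b, tower_a, tower_b, jar_a, jar_b, napkin_ring from where it was at the start of the episode above 0.03 m or angle between any of house_a, house_b, tower_a, tower_b, jar_a, jar_b, napkin_ring's own z axis and vertical above 0.35 rad).
It also fails if it takes over 72 s, if anything falls off the work surface, if the arm or the gripper's body presses on something with over 40 N, if the wrist force passes 120 N, or if a joint passes its speed limit or range.

### The arm

A 7-joint arm with a two-finger parallel gripper is mounted at the origin on the work surface. World frame = base frame: x ahead of the robot, y to its left, z up, the work surface at z = 0. Lengths are in m, angles in rad, forces in N, time in s.
With the tool pointing down it reaches from about 0.425 to 1.025 m from the base axis. Payload 3.6 kg.
Tool frame: the origin (TCP) lies on the centre line of the jaws, within the pads' length; the fingertips stand 22 mm ahead of it and the grasp point (between the pads) lies 3 mm ahead of it; z points along the fingers, y is the direction in which the jaws open and shut (so a half turn about z gives the same grasp; the last joint's range is limited). The gripper opens to 85 mm and grips with 20 to 120 N. Pads are 22 mm wide; open, the fingers measure 114 mm over their backs; the gripper's body (76 mm by 85 mm) begins 54 mm behind the grasp point. The pads swing forward as they close: fully open they stand 13 mm farther back than shut.
Start: joints at [1.054, 0.591, 0.048, 1.609, -0.033, 0.943, -0.034], TCP at [0.298, -0.661, 0.253] pointing down, gripper open.
Joint ranges: [-2.69, 2.69], [-0.47, 2.24], [-1.27, 1.36], [0.19, 2.51], [-1.53, 4.68], [0.08, 2.07], [-3.09, 3.09]. Speed limits (rad/s): [2.57, 2.57, 3.14, 3.14, 3.14, 3.14, 3.14].

### API

Orientations are given as a 3x3 rotation matrix whose columns are the frame's x, y, z axes.
In Python, from cell import ctrl gives the robot as it stands. Calls block until the motion is done:
- ctrl.reach(position, orientation): joint-space move of the TCP to a pose.
- ctrl.line_to(position, rot=None, speed=0.15): straight line of the TCP; rot=None keeps the orientation; speed is the mean speed in m/s.
- ctrl.goto_joints(angles): joint-space move.
- ctrl.command_gripper(opening, newtons=None): finger opening in m; newtons is the grip in N (None keeps the last); returns when the fingers have stopped.
- ctrl.wait(seconds).
- ctrl.ik(position, orientation): joint angles nearest the present ones, or None.
- ctrl.read_state(): the state.
- ctrl.grab_frame(name): name is "side" or "top" or "wrist"; returns a dict with "img" (480x640x3 uint8, red, green, blue), "K" (3x3 intrinsics, pixels), "origin" and "orientation" of the camera in the world. Camera axes: x right, y down, z forward; pixel columns grow to the right and rows downward; lengths in m; the calibration is good to about 2 mm. The wrist camera is an equidistant fisheye: a pixel r from the principal point sees the ray r / f radians off the axis. A picture is of the moment at which its call begins. There is no depth.
A pose or a line that the arm cannot do raises ctrl.Unreachable and nothing moves.
- ctrl.job_done(): hands the job in, once; it reports no verdict.
The state is a dict: "time_s": time; "q": joint angles; "qd": joint speeds; "joint_torque": joint torques, N m; "position": TCP position; "ee_rot": TCP orientation; "contact_force": force on the tool from outside, world axes, zero at the start; "ft_torque": the same for the moment, N m; "gripper_width": finger opening in m.
Only numpy, scipy, OpenCV 4.12 (cv2) and the standard library are available. Lean on these libraries where they do the work, as an engineer would, in place of code of your own. Each camera call takes 0.05 s, during which the arm holds its last target. There are 200 camera calls.

## Working session

There is one attempt and no reset: what is moved stays moved. The work goes in short steps, each a Python script; the robot and the scene stay as the last script left them, time stands still between calls to the robot, and variables do not carry over. Pictures are saved under pics/ and viewed, about 8 in all and at most 12, crops included, and the job is handed in when it is done.

```bash
ls; mkdir -p pics; python3 - <<'E'
from cell import ctrl
import cv2
for n in ("top","side"):
    f=ctrl.grab_frame(n); cv2.imwrite(f"pics/{n}0.png",f["img"][:,:,::-1])
    print(n,f["K"].tolist(),f["origin"],f["orientation"])
s=ctrl.read_state(); print(s)
E
```

```text
pics
top [[522.6955731459266, 0.0, 325.1656511075723], [0.0, 522.6955731459266, 235.67931541233415], [0.0, 0.0, 1.0]] [ 0.40246596 -0.04663223  1.26252715] [[ 2.44036990e-05 -9.96249232e-01  8.65301490e-02]
 [-9.99738691e-01  1.95371683e-03  2.27757173e-02]
 [-2.28593463e-02 -8.65080937e-02 -9.95988855e-01]]
side [[486.9418171047883, 0.0, 311.14760562737916], [0.0, 486.9418171047883, 241.24706483709338], [0.0, 0.0, 1.0]] [0.03524585 0.72223548 0.91904856] [[-0.84531104 -0.36349836  0.39155866]
 [-0.53422496  0.56508152 -0.62871819]
 [ 0.00727547 -0.74064284 -0.67185954]]
{'time_s': 0.1, 'q': array([ 1.05353016,  0.59204986,  0.04829924,  1.60970799, -0.0332848 ,
        0.94274269, -0.03372008]), 'qd': array([-6.28781876e-05, -2.19846768e-03,  4.32072133e-04, -2.42001984e-03,
        9.42099973e-04, -1.02191584e-03, -3.17088148e-04]), 'joint_torque': array([ 3.60622107e-03, -5.49999511e+01,  1.55271582e+00, -1.98825771e+01,
        9.72075330e-03,  3.81102131e-03, -1.15763066e-05]), 'position': array([ 0.29783081, -0.66020928,  0.25223366]), 'ee_rot': array([[ 9.11516698e-01,  4.11261900e-01, -9.79662973e-04],
       [ 4.11263047e-01, -9.11514806e-01,  1.86144608e-03],
       [-1.27435454e-04, -2.09963836e-03, -9.99997788e-01]]), 'contact_force': array([0.19437117, 0.70481226, 0.00943206]), 'ft_torque': array([ 0.00383477, -0.02365985, -0.01790876]), 'gripper_width': 0.08528590832163897}
```

View pics/top0.png

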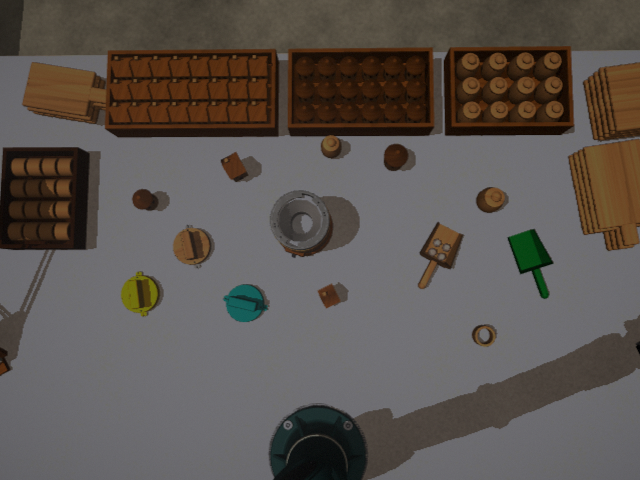

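View pics/side0.png

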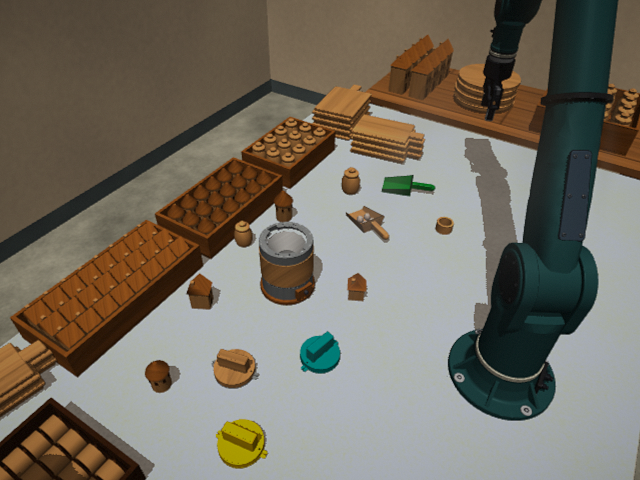

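The top view shows the mill at about (301,222), the beech lid at (192,245) and the scoop with its lumps at (440,245). The decoys are at (140,293), (245,302) and (530,250). Next I'll enlarge the three items for precise pixels.

```bash
cat > h.py <<'E'
from cell import ctrl
import numpy as np, cv2
def shot(n,name=None):
    f=ctrl.grab_frame(n)
    if name: cv2.imwrite(f"pics/{name}.png",f["img"][:,:,::-1])
    return f
def ray(f,uv,fish=False):
    K=f["K"]; d=np.array([(uv[0]-K[0,2])/K[0,0],(uv[1]-K[1,2])/K[1,1]])
    if fish:
        t=np.hypot(*d); v=np.array([*(np.sin(t)/max(t,1e-9)*d),np.cos(t)])
    else: v=np.array([*d,1.])
    return np.asarray(f["orientation"])@v
def at_z(f,uv,z,fish=False):
    r=ray(f,uv,fish); o=np.asarray(f["origin"]); return o+r*(z-o[2])/r[2]
def proj(f,p,fish=False):
    c=np.asarray(f["orientation"]).T@(np.asarray(p)-f["origin"]); K=f["K"]
    if fish:
        r=np.hypot(*c[:2]); d=c[:2]/max(r,1e-9)*np.arctan2(r,c[2])
    else: d=c[:2]/c[2]
    return np.array([K[0,0]*d[0]+K[0,2],K[1,1]*d[1]+K[1,2]])
def down(a):  # tool down, tool x axis at world angle a
    c,s=np.cos(a),np.sin(a); return np.array([[c,s,0],[s,-c,0],[0,0,-1.]])
E
python3 - <<'E'
from h import *
f=shot("top"); im=f["img"][:,:,::-1]
def crop(x,y,w,h,k): return cv2.resize(im[y:y+h,x:x+w],None,fx=k,fy=k,interpolation=cv2.INTER_CUBIC)
c=np.hstack([crop(262,180,80,90,5),crop(400,210,80,90,5)])
cv2.imwrite("pics/z1.png",cv2.convertScaleAbs(c,alpha=1.5))
for n,uv,z in [("mill",(300,219),.157),("scoop",(440,245),.004),("lid",(192,245),.018),("house",(329,296),.06),("jarR",(491,200),.08),("ring",(485,335),.03),("tower",(396,157),.09),("jar",(331,147),.08),("green",(530,250),0),("turq",(245,302),.02),("tw",(145,200),.09),("house",(235,166),.09),("yel",(140,294),.02)]: print(n,at_z(f,uv,z).round(3))
E
```

```text
mill [0.534 0.032 0.157]
scoop [ 0.489 -0.294  0.004]
lid [0.489 0.302 0.018]
house [ 0.368 -0.028  0.06 ]
jarR [ 0.586 -0.396  0.08 ]
ring [ 0.278 -0.388  0.03 ]
tower [ 0.684 -0.181  0.09 ]
jar [ 0.71  -0.033  0.08 ]
green [ 0.477 -0.509  0.   ]
turq [0.353 0.172 0.02 ]
tw [0.587 0.392 0.09 ]
house [0.665 0.187 0.09 ]
yel [0.372 0.423 0.02 ]
```

View pics/z1.png

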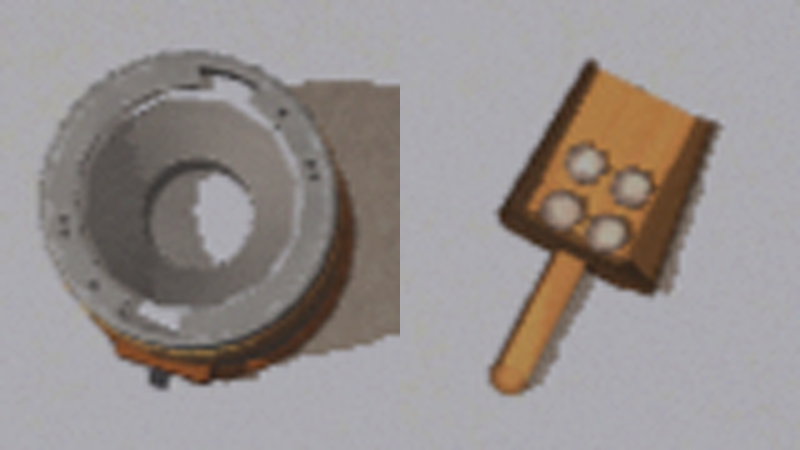

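The crop shows the gaps at crop (228,80) and (160,315), with the rim centred at about (188,200). On the scoop, the handle end is at (508,380), the handle base at (570,255) and the nose corners at (592,62) and (718,122).

```bash
cat >> h.py <<'E'
def tool(yaw,phi): # jaws across heading yaw; phi>0: tool z leans forward along heading by phi from straight down
    h=np.array([np.cos(yaw),np.sin(yaw),0]); z=np.array([0,0,1.])
    tz=np.sin(phi)*h-np.cos(phi)*z; tx=np.cos(phi)*h+np.sin(phi)*z
    return np.column_stack([tx,np.cross(tz,tx),tz])
def flip(R): return R@np.diag([-1,-1,1.])
E
python3 - <<'E'
from h import *
f=shot("top")
m=lambda c:(262+(c[0]-2)/5,180+(c[1]-2)/5); s=lambda c:(400+(c[0]-402)/5,210+(c[1]-2)/5)
g1,g2=[at_z(f,m(c),.157) for c in((228,80),(160,315))]
print("mill c",at_z(f,m((188,200)),.157),"gapmid",(g1+g2)/2,"sep",np.linalg.norm(g1-g2),"ang",np.degrees(np.arctan2(*(g1-g2)[1::-1])))
a,b=at_z(f,s((508,384)),.028),at_z(f,s((568,255)),.033)
print("handle",a,b,np.linalg.norm(a-b),np.degrees(np.arctan2(*(b-a)[1::-1])))
n1,n2=at_z(f,s((592,62)),.018),at_z(f,s((718,122)),.018); print("nose",n1,n2,(n1+n2)/2,np.linalg.norm(n1-n2))
yaw=np.arctan2(*(b-a)[1::-1]); h=np.array([np.cos(yaw),np.sin(yaw),0])
G=b-h*.033; G[2]=.024; print("grip",G,"nose from grip",G+h*.123)
mill=(g1+g2)/2
for phi in (0,.3,.5,.7):
  for k,R in (("n",tool(yaw,phi)),("f",flip(tool(yaw,phi)))):
    q=ctrl.ik(G-R[:,2]*.003,R); r=[]
    print(phi,k,None if q is None else q.round(2))
    for hd in (45,70,90,110,135):
      hh=np.array([np.cos(np.radians(hd)),np.sin(np.radians(hd)),0])
      o=[]
      for th in (0,.5,1.0):
        N=np.array([*mill[:2],.175])-hh*.015
        Rw=tool(np.radians(hd),phi-th); Rw=Rw if k=="n" else flip(Rw)
        g=N-(hh*np.cos(th)-np.array([0,0,1])*np.sin(th))*.123+(np.array([0,0,1])*np.cos(th)+hh*np.sin(th))*.020
        qq=ctrl.ik(g-Rw[:,2]*.003,Rw); o.append("x" if qq is None else "%.1f/%.1f/%.1f"%(qq[4],qq[5],qq[6]))
      print("   ",hd,o)
E
```

```text
mill c [0.53302645 0.03401447 0.157     ] gapmid [0.53427479 0.03140561 0.157     ] sep 0.10475594638676781 ang -15.852342943137085
handle [ 0.39005664 -0.24335166  0.028     ] [ 0.45023165 -0.27148728  0.033     ] 0.06661565125386097 -25.059063598530344
nose [ 0.54279775 -0.28725943  0.018     ] [ 0.51395168 -0.34634225  0.018     ] [ 0.52837472 -0.31680084  0.018     ] 0.06574857970694176
grip [ 0.42033788 -0.25751006  0.024     ] nose from grip [ 0.53176009 -0.30960699  0.024     ]
0 n [ 0.38  0.71  0.1   2.25 -0.34  0.19 -1.21]
    45 ['0.1/0.5/-0.8', '0.3/1.1/-1.2', '0.4/1.6/-1.2']
    70 ['0.2/0.6/-0.4', '0.5/1.0/-0.9', '0.6/1.5/-1.1']
    90 ['0.2/0.7/-0.1', '0.7/0.9/-0.7', '0.9/1.3/-1.0']
    110 ['0.3/0.7/0.1', '0.8/0.8/-0.5', '1.1/1.0/-0.9']
    135 ['0.4/0.8/0.5', '0.9/0.5/-0.2', '1.6/0.5/-1.1']
0 f [ 0.62  0.71 -0.22  2.24  0.63  0.25  0.97]
    45 ['0.7/0.8/1.7', '0.7/1.4/1.5', '0.6/2.0/1.3']
    70 ['-0.4/0.6/-2.9', '-0.3/0.9/-3.1', '0.9/2.0/1.6']
    90 ['-0.4/0.7/-2.6', '-0.1/0.7/-3.0', '1.1/1.9/1.8']
    110 ['-0.3/0.7/-2.4', '-0.0/0.5/-2.8', '1.3/1.7/2.0']
    135 [
[... 1187 characters left out ...]
10 ['-0.6/1.1/-2.1', '-0.2/0.8/-2.5', '1.0/1.2/2.4']
    135 ['-0.4/1.3/-1.9', '-0.2/0.8/-2.2', '0.6/0.5/-3.0']
0.7 n None
    45 ['-1.4/0.2/1.0', '-0.1/0.5/-0.6', '0.2/1.1/-1.1']
    70 ['-0.6/0.6/0.6', '-0.1/0.7/-0.1', '0.4/1.0/-0.8']
    90 ['-0.3/0.9/0.5', '-0.0/0.8/0.1', '0.5/0.9/-0.5']
    110 ['-0.2/1.1/0.6', '0.1/0.9/0.3', '0.5/0.8/-0.2']
    135 ['0.0/1.4/0.7', '0.2/1.1/0.6', '0.6/0.7/0.2']
0.7 f None
    45 ['-1.4/0.2/-2.2', '0.3/0.6/2.0', '0.6/1.3/1.6']
    70 ['-1.1/1.0/-2.0', '-0.5/0.7/-2.9', '0.7/1.3/2.0']
    90 ['-0.9/1.2/-2.0', '-0.5/0.9/-2.6', '0.8/1.2/2.3']
    110 ['-0.7/1.3/-2.0', '-0.4/0.9/-2.3', '0.2/0.7/-3.0']
    135 ['-0.5/1.5/-1.9', '-0.3/1.0/-2.1', '0.3/0.6/-2.7']
```

```bash
python3 - <<'E'
from h import *
yaw=np.radians(-26.5); h=np.array([np.cos(yaw),np.sin(yaw),0]); G=np.array([.4205,-.2585,.024])
R=tool(yaw,0)
ctrl.reach(G+[0,0,.12],R)
f=shot("wrist"); im=f["img"][:,:,::-1].copy()
print(f["K"],f["origin"],f["orientation"])
y=np.array([-h[1],h[0],0])
for n,x,yy,z in (("o",0,0,.009),("hb",-45,0,.009),("he",-108,0,.009),("nl",45,25,-.02),("nr",45,-25,-.02),("bl",-45,25,-.02),("br",-45,-25,-.02)):
    p=G+h*(.078+x/1000)+y*yy/1000+[0,0,z]; u=proj(f,p,True); print(n,u.round(1)); cv2.circle(im,tuple(int(round(v)) for v in u),2,(0,0,255),-1)
cv2.imwrite("pics/w1.png",cv2.convertScaleAbs(im,alpha=1.4))
print(ctrl.read_state()["time_s"])
E
```

```text
[[371.64829954   0.         316.95593049]
 [  0.         371.64829954 241.93610258]
 [  0.           0.           1.        ]] [ 0.48806127 -0.29167725  0.26536211] [[-4.46924233e-01 -8.56341206e-01 -2.58724698e-01]
 [-8.94571784e-01  4.27749187e-01  1.29506588e-01]
 [-2.32548186e-04  2.89327447e-01 -9.57230157e-01]]
o [317.8 128.5]
hb [317.8 199.7]
he [317.8 290.9]
nl [281.4  66.3]
nr [353.8  66.2]
bl [282.6 192.6]
br [352.8 192.6]
1.85
```

View pics/w1.png

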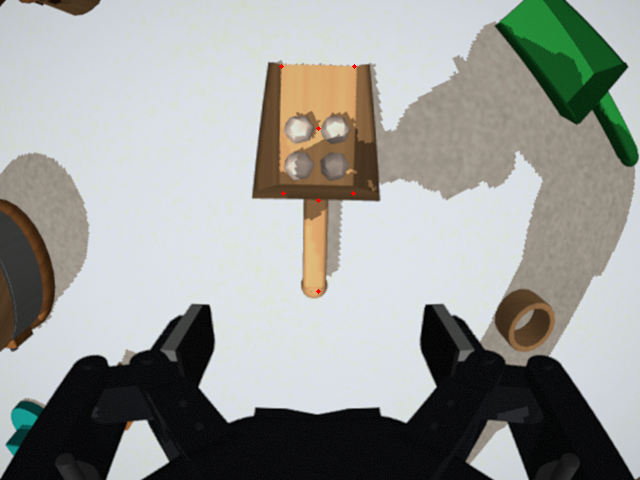

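The image shows the scoop where predicted. The handle end is at (314,291) against a predicted 318, so about 2 mm to scoop +y. I'll grasp it and carry it level to the pre-pour pose.

```bash
cat >> h.py <<'E'
Z=np.array([0,0,1.])
SY=np.radians(-26.5); SH=np.array([np.cos(SY),np.sin(SY),0]); SG=np.array([.4212,-.2572,.024])
def pour(mill,hd,th,zn,back): # TCP pose with scoop nose at height zn, back behind mill axis, pitched th nose-down
    hh=np.array([np.cos(hd),np.sin(hd),0]); R=tool(hd,-th)
    N=np.array([mill[0],mill[1],zn])-hh*back
    g=N-(hh*np.cos(th)-Z*np.sin(th))*.123+(Z*np.cos(th)+hh*np.sin(th))*.020
    return g-R[:,2]*.003,R
E
python3 - <<'E'
from h import *
R=tool(SY,0); t=SG+[0,0,.003]
ctrl.line_to(t,R,speed=.12)
print(ctrl.command_gripper(0.0,60), ctrl.read_state()["gripper_width"])
ctrl.line_to(t+[0,0,.20],R,speed=.15)
hd=np.radians(90); p,Rp=pour((.534,.0325),hd,0,.20,.03)
mid=(t+[0,0,.2]+p)/2; 
ctrl.line_to(mid,tool((SY+hd)/2,0),speed=.1)
ctrl.line_to(p,Rp,speed=.1)
s=ctrl.read_state(); print(p,s["position"],s["gripper_width"],s["time_s"],s["contact_force"])
f=shot("wrist"); im=f["img"][:,:,::-1].copy()
for q in ((.534,.0325,.157),(.534,.0025,.2)):
    u=proj(f,q,True); print(u); cv2.circle(im,tuple(int(round(v)) for v in u),2,(0,0,255),-1)
cv2.imwrite("pics/w2.png",cv2.convertScaleAbs(im,alpha=1.4))
for th in np.arange(0,1.21,.2):
    q=ctrl.ik(*pour((.534,.0325),hd,th,.172,.015)); print(None if q is None else q.round(2))
E
```

```text
False 0.014994392899438148
[ 0.534  -0.1205  0.223 ] [ 0.53359594 -0.1210945   0.22293482] 0.015111734019246932 7.4333 [ 0.25101605  0.36210914 -0.77792829]
[315.68931065 -15.26457051]
[315.40199756  11.83519493]
[ 0.31  0.46 -0.26  2.06  0.19  0.65 -0.08]
[ 0.09  0.41 -0.13  2.07  0.39  0.71 -0.33]
[-0.12  0.4  -0.02  2.07  0.57  0.81 -0.56]
[-0.32  0.42  0.09  2.06  0.69  0.94 -0.73]
[-0.44  0.47  0.11  2.05  0.8   1.11 -0.89]
[-0.55  0.54  0.13  2.03  0.86  1.27 -1.  ]
[-0.65  0.63  0.17  2.01  0.9   1.41 -1.08]
```

View pics/w2.png

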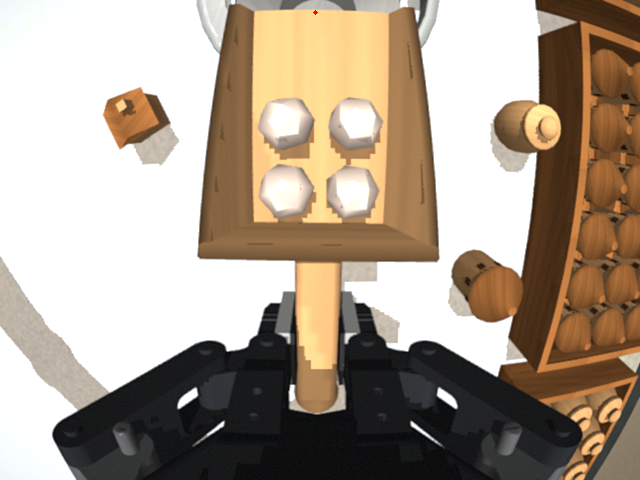

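The scoop is held straight with all four lumps, its nose at about (318,10) over the mill as predicted. Next I'll pour.

```bash
python3 - <<'E'
from h import *
hd=np.radians(90); M=(.534,.0325)
for th in np.arange(0,1.11,.1):
    ctrl.line_to(*pour(M,hd,th,.172,.016),speed=.06 if .4<th<.95 else .1)
ctrl.wait(.5)
f=shot("wrist"); a=cv2.resize(f["img"],(533,400)); 
for th in (.6,0): ctrl.line_to(*pour(M,hd,th,.205,.04),speed=.15)
p,R=pour(M,hd,0,.205,.11); ctrl.line_to(p,R,speed=.15)
f=shot("top"); b=cv2.resize(f["img"][180:260,262:342],(400,400),interpolation=cv2.INTER_CUBIC)
f=shot("wrist"); c=cv2.resize(f["img"],(533,400))
o=np.zeros((600,800,3),np.uint8); o[:300,:400]=cv2.resize(a,(400,300)); o[:300,400:]=cv2.resize(c,(400,300)); o[300:,:300]=cv2.resize(b,(300,300))
cv2.imwrite("pics/p1.png",cv2.convertScaleAbs(o[:,:,::-1],alpha=1.3))
s=ctrl.read_state(); print(s["time_s"],s["gripper_width"])
E
```

```text
14.125 0.015299722507482435
```

View pics/p1.png

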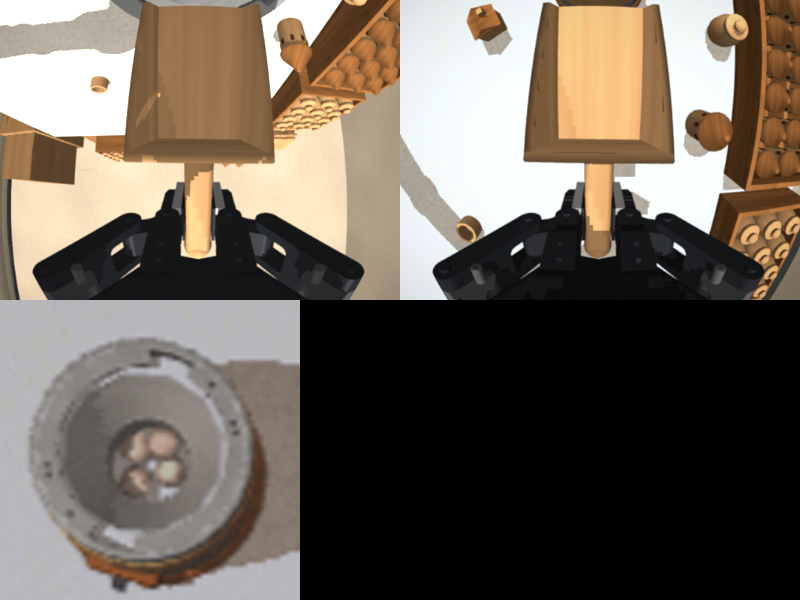

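All four lumps are in the chamber and the scoop is empty. I'll put the scoop back, then look at the lid.

```bash
python3 - <<'E'
from h import *
R=tool(SY,0); t=SG+[0,0,.003]; hd=np.pi/2
s=ctrl.read_state()["position"]
up=t+[0,0,.17]
ctrl.line_to((s+up)/2,tool((SY+hd)/2,0),speed=.1)
ctrl.line_to(up,R,speed=.1)
ctrl.line_to(t+[0,0,.015],R,speed=.15)
f0=ctrl.read_state()["contact_force"]
for dz in np.arange(.010,-.0011,-.002):
    ctrl.line_to(t+[0,0,dz],R,speed=.03); fz=ctrl.read_state()["contact_force"]-f0
    print(round(dz,3),fz.round(1))
    if fz[2]>4: break
ctrl.command_gripper(.05,40); ctrl.wait(.2)
ctrl.line_to(t+[0,0,.1],R,speed=.15)
a=shot("wrist")["img"]
ctrl.line_to(t+[0,0,.22],R,speed=.3)
L=np.array([.489,.302,.20])
ctrl.reach(L,tool(np.radians(0),0)); ctrl.command_gripper(.07)
f=shot("wrist"); b=f["img"]; print(f["origin"],f["orientation"].tolist())
o=np.zeros((600,800,3),np.uint8); o[:480,:640]=b; o[360:,400:]=0; o[360:,480:]=cv2.resize(a,(320,240))
o[:480,:480]=b[:,:480]
cv2.imwrite("pics/l1.png",cv2.convertScaleAbs(o[:,:,::-1],alpha=1.3))
s=ctrl.read_state(); print(s["time_s"],s["position"],s["q"])
E
```

```text
0.01 [-0.2 -1.1 -0.3]
0.008 [-0.8 -0.9 -2.5]
0.006 [ 0.1  0.1 -1.4]
0.004 [ 0.2 -1.  -0.1]
0.002 [ 0.2 -1.1 -0.5]
0.0 [-1.4 -0.1  3. ]
[0.5642062  0.30255712 0.32100401] [[-0.0007642580728584103, -0.9568639402235717, -0.29053539510602955], [-0.9999995249009512, 0.0005554972535455341, 0.000801012278948782], [-0.0006050681513632532, 0.29053586925304065, -0.9568639101616855]]
23.675 [0.48917418 0.30169699 0.2000918 ] [-0.78968262  0.48019801  0.21577838  2.00408341 -0.15927436  0.67292741
 -2.04405606]
```

View pics/l1.png

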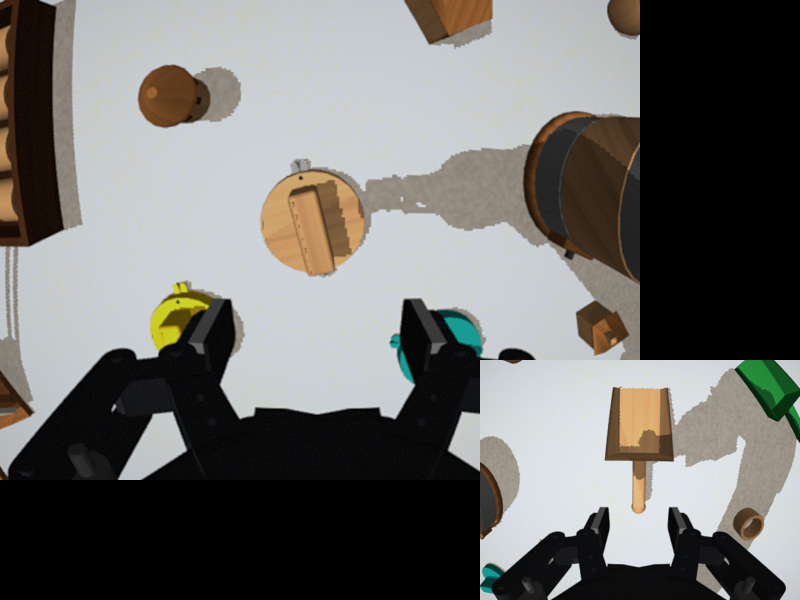

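The lid image shows the disc edge spanning x 261–365 and y 169–275, the bar top from about (303,189) to (323,271), and the far lug tip at (300,161). The scoop stands level, free and empty.

```bash
python3 - <<'E'
from h import *
f=shot("wrist")
P=lambda u,z:at_z(f,u,z,True)
c=P((313,222),.018); a,b=P((303,189),.054),P((323,271),.054); l=P((300.5,161),.005)
ang=lambda v:np.degrees(np.arctan2(v[1],v[0]))
print("disc",c,"radius",np.linalg.norm(P((365,222),.018)-P((261,222),.018))/2)
print("bar",(a+b)/2,np.linalg.norm(a-b),ang(a-b)); print("lug",l,np.linalg.norm((l-c)[:2]),ang(l-c), ang(l-(a+b)/2))
# refine: print projections for candidate
L=(c+ (a+b)/2)/2
for yawd in (12,14,16):
    h=np.array([np.cos(np.radians(yawd)),np.sin(np.radians(yawd)),0])
    for k in("n","f"):
        R=tool(np.radians(yawd),0); R=R if k=="n" else flip(R)
        p=np.array([L[0],L[1],.043]); q=ctrl.ik(p,R)
        o=[]
        for y2 in (-15.85,-45.85,164.15,134.15):
            R2=tool(np.radians(y2),0); R2=R2 if k=="n" else flip(R2)
            for z in (.186,.25):
                qq=ctrl.ik([.534,.0325,z],R2); o.append(None if qq is None else (qq[0].round(2),qq[4:].round(2).tolist()))
        if yawd==14: print(k,q,o)
    print(yawd,"lug",proj(f,[*(L[:2]+h[:2]*.0545),.003],True),"bar",proj(f,[*(L[:2]+h[:2]*.033),.054],True),proj(f,[*(L[:2]-h[:2]*.033),.054],True))
E
```

```text
disc [0.48960052 0.3062765  0.018     ] radius 0.04392211344553696
bar [0.49139052 0.30566113 0.054     ] 0.06519248078500406 13.06895504998584
lug [0.53977811 0.31687228 0.005     ] 0.05128411298610909 11.923724626591014 13.044955059418724
12 lug [300.06913285 156.14426324] bar [303.28244387 189.4991665 ] [321.93196706 272.71434935]
n [-0.70284887  0.72290215  0.094014    2.06129009 -0.17501822  0.36469562
 -1.79498884] [(np.float64(-0.35), [-0.22, 0.6, -1.77]), (np.float64(-0.4), [-0.17, 0.74, -1.81]), (np.float64(-0.45), [-0.33, 0.62, -2.18]), (np.float64(-0.51), [-0.26, 0.75, -2.24]), (np.float64(0.28), [0.43, 0.68, 0.72]), (np.float64(0.27), [0.29, 0.79, 0.85]), (np.float64(0.18), [0.32, 0.65, 0.3]), (np.float64(0.16), [0.21, 0.77, 0.41])]
f [ 0.06045655  1.0158127  -1.07845494  2.02800375  1.19504725  0.93590482
  0.11525987] [(np.float64(0.28), [0.43, 0.68, 0.72]), (np.float64(0.27), [0.29, 0.79, 0.85]), (np.float64(0.18), [0.32, 0.65, 0.3]), (np.float64(0.16), [0.21, 0.77, 0.41]), (np.float64(-0.35), [-0.22, 0.6, -1.77]), (np.float64(-0.4), [-0.17, 0.74, -1.81]), (np.float64(-0.45), [-0.33, 0.62, -2.18]), (np.float64(-0.51), [-0.26, 0.75, -2.24])]
14 lug [297.89678351 156.65884721] bar [301.73882409 189.85735655] [323.38743568 272.40108506]
16 lug [295.74607316 157.24976642] bar [300.21024075 190.26885588] [324.83135205 272.04036352]
```

```bash
python3 - <<'E'
from h import *
y=np.radians(-15.85); h=np.array([np.cos(y),np.sin(y),0])
ctrl.reach(np.array([.534,.0325,.26])-h*.03,tool(y,0)); ctrl.wait(.15)
f=shot("wrist"); im=f["img"][:,:,::-1]
np.savez("mill.npz",K=f["K"],origin=f["origin"],orientation=f["orientation"],img=f["img"])
g=proj(f,[.534,.0325,.157],True); print(g,ctrl.read_state()["time_s"])
x0,y0=int(g[0])-130,max(0,int(g[1])-130); print(x0,y0)
cv2.imwrite("pics/m1.png",cv2.resize(im[y0:y0+260,x0:x0+260],None,fx=2.3,fy=2.3,interpolation=cv2.INTER_CUBIC))
E
```

```text
[322.95270434 204.6787584 ] 24.9667
192 74
```

View pics/m1.png

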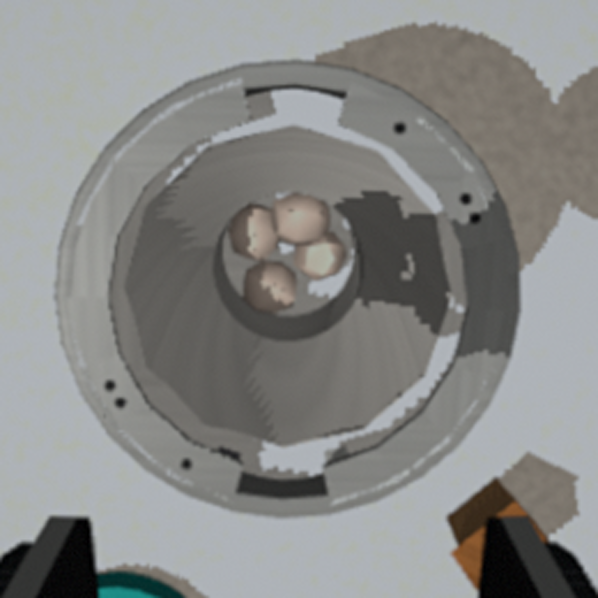

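The image shows all four lumps in the chamber. In the crop, the single pips are at (400,128) and (187,464), and the double pips at (466,199)/(475,217) and (110,385)/(120,402). The gap outer edges run about 247–345 at y 95 and 238–327 at y 477.

```bash
python3 - <<'E'
from h import *
f=dict(np.load("mill.npz"))
P=lambda c,z=.157:at_z(f,(192+(c[0]+.5)/2.3-.5,74+(c[1]+.5)/2.3-.5),z,True)[:2]
ang=lambda v:np.degrees(np.arctan2(v[1],v[0]))
a,b=P((400,128)),P((187,464)); print("single",(a+b)/2,np.linalg.norm(a-b)/2,ang(a-b)+30)
a,b=P((470.5,208)),P((115,393.5)); print("double",(a+b)/2,np.linalg.norm(a-b)/2,ang(a-b)+60)
a,b=P((296,95)),P((282.5,478)); print("gap",(a+b)/2,np.linalg.norm(a-b)/2,ang(a-b))
E=[P(c) for c in((57,290),(520,270),(285,60),(285,517))]; print("rim",(E[0]+E[1])/2,(E[2]+E[3])/2,np.linalg.norm(E[0]-E[1])/2)
E
```

```text
single [0.53472512 0.03591984] 0.05462521110489824 -17.41469467051968
double [0.53489151 0.03598341] 0.05454599274831386 -17.537237375783292
gap [0.53667394 0.03531889] 0.05266883151342789 -17.58250556378927
rim [0.54120837 0.03434348] [0.53546799 0.03676054] 0.0627819735930502
```

```bash
python3 - <<'E'
from h import *
ly=np.radians(13.1); L=np.array([.4905,.306,.043]); R=tool(ly,0)
ctrl.reach(L+[0,0,.1],R)
ctrl.line_to(L,R,speed=.12)
ctrl.command_gripper(0.0,80); print("w",ctrl.read_state()["gripper_width"])
ctrl.line_to(L+[0,0,.20],R,speed=.15)
my=np.radians(-17.5); Rm=tool(my,0); M=np.array([.5348,.0355,.243])
ctrl.line_to(M,Rm,speed=.15)
ctrl.line_to(M-[0,0,.033],Rm,speed=.1)   # lid underside ~ .167
ctrl.wait(.2); s=ctrl.read_state(); f0=s["contact_force"]
print(s["time_s"],s["gripper_width"],s["position"],f0)
z=.210
while z>.1855:
    z-=.002; ctrl.line_to([M[0],M[1],z],Rm,speed=.04)
    s=ctrl.read_state(); d=s["contact_force"]-f0
    print(round(z,4),s["position"].round(4),d.round(1),s["ft_torque"].round(2))
    if d[2]>8 or np.hypot(*d[:2])>10: break
print(s["time_s"])
im=shot("wrist")["img"]; b=shot("side")["img"][200:320,230:350]
o=np.hstack([im,cv2.resize(b,(480,480))]); cv2.imwrite("pics/i1.png",cv2.resize(o[:,:,::-1],(800,343)))
E
```

```text
w 0.02113831883032384
31.7083 0.02070206320208901 [0.53533964 0.03551953 0.21065428] [ 0.72897826  0.06873944 -1.37030598]
0.208 [0.5348 0.0355 0.2081] [-0.6  0.2 -0.9] [-0.03 -0.01  0.01]
0.206 [0.5347 0.0355 0.2059] [-0.8  0.   0.2] [ 0.   -0.01 -0.02]
0.204 [0.5347 0.0355 0.2038] [-0.9  0.5 -0. ] [-0.02 -0.02  0.01]
0.202 [0.5347 0.0355 0.2018] [-0.8 -0.8 -0.8] [-0.09  0.03  0.06]
0.2 [0.5347 0.0355 0.1999] [-0.8  0.3 -0.5] [ 0.02  0.06 -0.01]
0.198 [0.5348 0.0355 0.1979] [-0.4 -0.6 -0.1] [-0.03 -0.02  0.03]
0.196 [0.5349 0.0355 0.1959] [-0.2  0.6  0.4] [-0.01 -0.1   0.  ]
0.194 [0.535  0.0355 0.1939] [-1.1  0.4 -1.2] [-0.06 -0.15  0.01]
0.192 [0.5349 0.0355 0.1919] [ 0.4 -0.8 -0.1] [-0.03 -0.22  0.01]
0.19 [0.5349 0.0355 0.1899] [-0.4  0.3  0.6] [-0.02 -0.3  -0.04]
0.188 [0.5349 0.0355 0.1879] [ 0.5  0.2 -1.2] [-0.1  -0.24 -0.  ]
0.186 [0.535  0.0355 0.1867] [-1.1 -0.6  6. ] [-0.1   0.09  0.02]
0.184 [0.5351 0.0354 0.1865] [-5.6 -0.3 21.5] [-0.03  1.    0.04]
34.9583
```

View pics/i1.png

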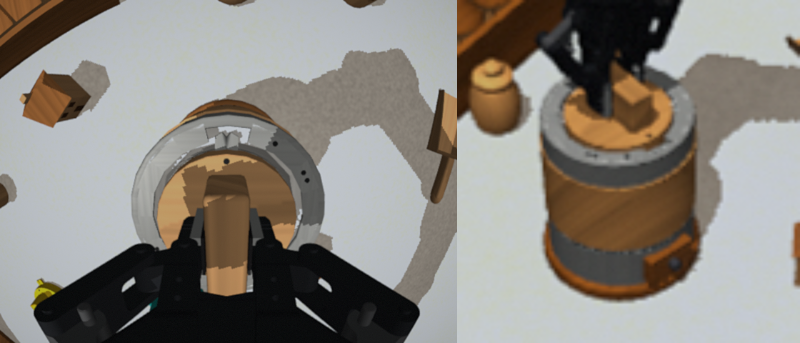

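The lid is seated: contact at TCP z 0.1866 (0.186 expected), with the lug sitting in the gap. I'll ease the downforce and turn it clockwise 30°.

```bash
python3 - <<'E'
from h import *
my=np.radians(-17.5); M=np.array([.5349,.0355,.1860])
ctrl.line_to(M,tool(my,0),speed=.05); ctrl.wait(.2)
for a in np.arange(.065,.53,.065):
    ctrl.line_to(M,tool(my-a,0),speed=.05); ctrl.wait(.15)
    s=ctrl.read_state(); e=s["ee_rot"]; t=my-np.arctan2(e[1,0],e[0,0])
    print(round(a,3),"turn",t.round(3),s["position"].round(4),s["contact_force"].round(1),s["ft_torque"].round(2),round(s["time_s"],2))
    if abs(s["ft_torque"][2])>1 or np.hypot(*s["contact_force"][:2])>20: print("stop"); break
im=shot("wrist")["img"]; b=shot("top")["img"][180:260,262:342]
o=np.hstack([im,cv2.resize(b,(480,480),interpolation=cv2.INTER_CUBIC)]); cv2.imwrite("pics/t1.png",cv2.resize(o[:,:,::-1],(800,343)))
print(s["gripper_width"])
E
```

```text
0.065 turn 0.067 [0.5352 0.0353 0.1866] [-0.7 -0.1  8. ] [-0.19  0.31 -0.26] 35.91
0.13 turn 0.131 [0.5352 0.035  0.1866] [-1.2 -0.6  8.9] [-0.17  0.28 -0.13] 36.31
0.195 turn 0.196 [0.535  0.0347 0.1866] [-1.4 -1.1  9.4] [-0.33  0.34 -0.08] 36.71
0.26 turn 0.261 [0.5348 0.0345 0.1866] [-1.5 -1.7  8.6] [-0.41  0.4  -0.1 ] 37.11
0.325 turn 0.326 [0.5348 0.0345 0.1866] [-2.  -1.9  9.2] [-0.43  0.45 -0.1 ] 37.51
0.39 turn 0.391 [0.5347 0.0344 0.1866] [-1.9 -1.1  8.9] [-0.42  0.51 -0.05] 37.91
0.455 turn 0.456 [0.5346 0.0344 0.1866] [-2.1 -1.5  9.8] [-0.45  0.51 -0.  ] 38.31
0.52 turn 0.521 [0.5346 0.0344 0.1866] [-1.2 -2.  10. ] [-0.44  0.55  0.03] 38.71
0.020868380079688206
```

View pics/t1.png

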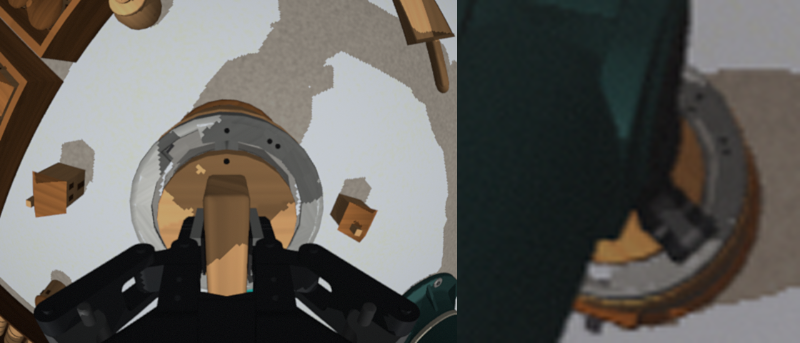

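The lid's dot at (226,160) lines up with the single pip at (226,130), with the bar square in the grip. Before handing in, I'll check that it stays still.

```bash
python3 - <<'E'
from h import *
ctrl.wait(.5); s=ctrl.read_state(); e=s["ee_rot"]
print(s["time_s"],np.radians(-17.5)-np.arctan2(e[1,0],e[0,0]),e[2,2],s["position"],abs(s["qd"]).max(),s["gripper_width"])
print(ctrl.job_done())
E
```

```text
39.3083 0.52062931230199 -0.999999372521525 [0.53456033 0.03434593 0.18661033] 0.0012291715683897728 0.020837327881338037
the job is handed in; nothing more can be done
None
```

The job is handed in at 39.3 s of the 72 s limit. The salt is poured, the scoop is back on the table, and the lid is held at the pulse mark.

- **Salt:** all four lumps went into the mill; the wrist view straight down showed them on the chamber floor.
- **Scoop:** it is back where it started, level, empty and let go; the wrist picture after release showed it standing free.
- **Lid seating:** it touched the ledge with the TCP at z 0.1866 m (0.186 expected), with its lug visible in the gap.
- **Lid turn:** the gripper turned it 0.521 rad clockwise, and the lid's dot lines up with the single pip. It was never near the lock click.
- **Final hold:** the arm was still and the tool vertical. The gripper width is 20.8 mm on the 22 mm bar, at an 80 N grip setting and about 10 N of downward push.

**Disagreement:** the top and wrist cameras differed by about 3.5 mm on the mill's y position. I went with nearly the wrist value, and the lid seated without a search.

**Not measured:** I could not read the switch ring or the contact forces on the lid directly. I took no full final picture of the other wares. The ones visible in the last wrist view were upright, and I felt no stray contact.

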